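Re-index the ratchet lever and finish clamping the wooden block

ROBOT

A 6-joint arm with a two-finger parallel gripper is mounted at the origin on a cart in front of the work surface, level with it; the furniture and walls round the work are solid. World frame = base frame: x ahead of the robot, y to its left, z up, the work surface at z = 0. Lengths are in mm, angles in rad, forces in N, time in s.
With the tool pointing down it reaches from about 300 to 775 mm from the base axis. Payload 14.6 kg.
Tool frame: the origin (TCP) lies at the very end of the fingers, on their centre line; the grasp point (between the pads) lies 19 mm behind it; z points along the fingers, y is the line along which they close (so a half turn about z gives the same grasp; the last joint's range is limited). The gripper opens to 94 mm and grips with 3 to 60 N. Pads are 16 mm wide; open, the fingers measure 119 mm over their backs; the gripper's body (75 mm by 177 mm) begins 78 mm behind the grasp point.
Start: joints at [1.239, 0.3, 1.521, -0, 1.321, -0.067], TCP at [143.942, 530.82, 205.446] pointing down, gripper open.
Joint ranges: [-3.03, 3.03], [-0.79, 2.21], [0.23, 2.52], [-1.04, 4.18], [0, 3.07], [-2.55, 2.55]. Speed limits (rad/s): [2.22, 2.22, 2.57, 3.14, 3.14, 3.14].

INTERFACE

Orientations are given as [roll, pitch, yaw] about the fixed x, y, z axes, in that order (R = Rz(yaw) Ry(pitch) Rx(roll)).
In Python, from cell import manip gives the robot as it stands.
- The arm moves only by the tool servo_tool, never from a script. Its argument "motion" is a list that holds one entry, the list of rows, each a list of 7 numbers: the shift along the world's x, y, z as a fraction of full scale, then the turn, a rotation vector about the world's x, y, z as a fraction of full scale, then the closure, from 0 (fully open) to 1 (shut). In form: [[[x, y, z, rx, ry, rz, gripper], ...]]. A call has 1 to 10 rows; each row is the pose to reach, as a shift and turn from the pose commanded when the call began, turning the shorter way round; what a row does not reach only later rows make up. Full scale, the value 1, is 0.5 m for a shift and pi rad for a turn. A row lasts 1/10 s, in which the tool goes at most 50 mm and 8.59 degrees, less where a joint would pass 70% of its speed; a pose out of reach is approached as far as the arm can. A call with a number of a shift or a turn outside -1 to 1 is refused whole. A call with a gripper value outside its range is refused whole. The fingers move at their own pace and stop on an object; "newtons" is the grip in N (left out, the last holds). Time passes only in rows, so rows that repeat a pose let the fingers close. It gives the time, the measured TCP pose, the force, the opening and the grip force at its end, in the units of the state.
- manip.read_state(): the state, without advancing time (a new reading comes with each control period).
- manip.camera(name): name is "scene" or "top" or "wrist"; returns a dict with "frame" (384x512x3 uint8, red, green, blue), "range_z" (384x512 float32, mm along the optical axis (not along the pixel's ray), 0 where there is no reading), "vfov" (degrees; the focal length in pixels is half the picture's height over the tangent of half this angle, whatever the lens; pixels are square), "cx", "cy" (the principal point, pixels), "k1" (the pictures are not rectified: a ray, as slopes to the right and down, at radius r is drawn at 1 + k1 r^2 times it, then the intrinsics apply), "cam_to_world" (4x4, takes a point from camera to world coordinates). Camera axes: x right, y down, z forward; pixel columns grow to the right and rows downward; lengths in mm; the calibration is good to about 2 mm. A picture is of the moment at which its call begins.
- manip.sign_off(): hands the job in; it is judged then, once.
The state is a dict: "clock": time; "joints": joint angles; "qd": joint speeds; "effort": joint torques, N m; "eef_pos": TCP position; "eef_rot": TCP orientation; "wrist_force": force on the tool from outside, world axes, zero at the start; "moment": the same for the moment, N m; "finger_gap": finger opening in mm; "finger_force": force on a finger pad.
Only numpy, scipy, OpenCV 4.12 (cv2) and the standard library are available. Lean on these libraries where they do the work, as an engineer would, in place of code of your own. Each camera call takes 0.05 s, during which the arm holds its last target. There are 200 camera calls.

TASK

Clamp the wooden doming block tight: the lever of its clamp meets the stop post before the jaw reaches the block, so lift the lever off its teeth, swing it well back (about 60 degrees, two teeth), let it drop in again and turn it clockwise until the jaw presses on the block and the lever comes firm. Leave the lever down in its teeth, and leave the other clamp, which holds the steel block and is already tight, alone.

Things in the scene. Friction and masses are not known exactly. Their poses are not given: they have to be found in the camera images.
- clamp_knob (a point): Grip point on the upright round black knob of the lever of the clamp with the wooden block. Knob 22 mm in diameter, from 20 mm below this point (where the 10 mm bar of the lever arm runs under it) to 19 mm above; the point is 97 mm above the table and 100 mm from the lever's turning axis. The knob may turn in the fingers. The lever starts down in its teeth, pointing roughly at the robot.
- clamp_axis (a point): Point on the vertical axis of that clamp's spindle and lever, at the knob's height with the lever down. Its x axis points to the wooden block, roughly away from the robot. From above, the lever starts 20 to 32 degrees clockwise of -x; the stop post, an upright pin 38 mm from the axis, stops it at 50 degrees, lifted or not; it is free to 60 degrees or more counter-clockwise of -x.
- clamp_spindle (a joint): Turn of the spindle, rad, growing clockwise seen from above; starts at 0 to 0.2. It drives the jaw 12 mm per rad towards the block: the jaw's sprung pad meets the block at about 0.95, and the spindle has its firm end stop at 1.2. Takes about 3 N at the knob, up to 5 N with the pad pressing, and stays where it is left.
- clamp_lever (a joint): Lift of that lever, m: 0 down in the teeth, 0.016 top of travel; a spring and its weight press it down with 4 to 7 N. Below 0.007 the teeth couple it to the spindle both ways (7 degrees of play in all); above, it swings free and the spindle stays. Teeth 30 degrees apart: swung by 30, 60 or 90 degrees it drops straight in; elsewhere it slides in off the round tooth tops with a little turning.
- wood_block: The brown hardwood doming block, 55 x 55 x 40 mm, loose, lying on the clamp's base between the jaw and the fixed fence; origin at the centre of its underside. The jaw stands about 10 mm off it at the start.
- other_knob (a point): Grip point on the like knob of the second, equal clamp, which holds a flat steel block 75 x 75 x 20 mm with its jaw already against it. Not to be moved.
Things that resemble listed ones, but are neither listed nor needed, are in the scene too. Several things have the shape of the wood_block; the one meant has the colours described above.

How it is judged (in metres and radians):
On the way:
1. the lever is lifted off its teeth (value of joint clamp_lever above 0.008 m), for 0.2 s.
At the end, for the whole second after the job is handed in: The clamp's spindle is turned to within 0.2 rad (about 11 degrees) of its firm end, so that the jaw's pad presses on the wooden block; the lever is down in its teeth (lift under 3 mm); the block lies flat within 12 mm of where it was (value of joint clamp_spindle above 1 rad and value of joint clamp_lever below 0.003 m and distance of wood_block from where it was at the start of the episode below 0.012 m and angle between wood_block's own z axis and vertical below 0.1 rad); the robot touches nothing.
It fails at once if the other clamp's lever is moved by more than 15 mm (distance of other_knob from where it was at the start of the episode above 0.015 m).
It also fails if it takes over 40 s, if anything falls off the work surface, if the arm or the gripper's body presses on something with over 40 N, if the wrist force passes 120 N, or if a joint passes its speed limit or range.

## Working session

There is one attempt and no reset: what is moved stays moved. The work goes in short steps, Python scripts to look and compute and a tool call to move; the robot and the scene stay as the last step left them, time stands still between calls to the robot, and variables do not carry over. Pictures are saved under pics/ and viewed, at most 10 in all, crops included, and the job is handed in when it is done.

Besides the shell and the picture viewer there is one more tool, called after "Call:" as name(argument=value, ...) on one line, values as JSON. servo_tool: Moves the arm, as the interface text tells. Its arguments: {"type":"object","properties":{"motion":{"type":"array"},"newtons":{"type":"number"}},"required":["motion"]}

```bash
mkdir -p pics
cat > h.py <<'E'
import numpy as np, cv2
from cell import manip
def cam(n):
    return manip.camera(n)
def save(c,fn,crop=None,s=1):
    im=c["frame"][:,:,::-1]
    if crop: u0,v0,u1,v1=crop; im=im[v0:v1,u0:u1]
    cv2.imwrite(fn,cv2.resize(im,None,fx=s,fy=s,interpolation=cv2.INTER_CUBIC))
def K(c):
    f=c["frame"].shape[0]/2/np.tan(np.radians(c["vfov"])/2)
    return np.array([[f,0,c["cx"]],[0,f,c["cy"]],[0,0,1]])
def cloud(c):
    h,w=c["range_z"].shape
    uv=np.mgrid[0:h,0:w][::-1].reshape(2,-1).T.astype(np.float64)
    p=cv2.undistortPoints(uv[:,None],K(c),np.array([c["k1"],0,0,0.]))[:,0]
    z=c["range_z"].reshape(-1,1).astype(float)
    P=np.c_[p*z,z,np.ones(len(z))]@np.array(c["cam_to_world"]).T
    P=P[:,:3]; P[z[:,0]==0]=np.nan
    return P.reshape(h,w,3)
E
python3 - <<'E'
from h import *
a=cam("scene");b=cam("top")
np.savez("c0.npz",s=cloud(a),t=cloud(b),fs=a["frame"],ft=b["frame"])
im=np.hstack([a["frame"],b["frame"]])
cv2.imwrite("pics/s.png",cv2.resize(a["frame"][:,:,::-1],(768,576)));cv2.imwrite("pics/t.png",cv2.resize(b["frame"][:,:,::-1],(768,576)))
print(manip.read_state())
E
```

```text
{'clock': 0.1, 'joints': array([ 1.23941184e+00,  3.00421007e-01,  1.52149997e+00,  2.23536306e-05,
        1.32071449e+00, -6.66494469e-02]), 'qd': array([ 0.00056771, -0.00080778,  0.00073255, -0.00024037,  0.0013662 ,
       -0.00148956]), 'effort': array([ 1.03006954e-03, -5.32632172e+01, -3.53290057e+01,  7.09584542e-02,
        2.35468056e-02, -4.41026407e-05]), 'eef_pos': array([143.85728746, 530.61302686, 204.94812097]), 'eef_rot': array([-3.14055359e+00, -9.10564100e-05,  2.87685202e+00]), 'wrist_force': array([-0.05688109, -0.34982416, -0.12167057]), 'moment': array([ 0.0128398 , -0.00641226,  0.03064967]), 'finger_force': 0.0, 'finger_gap': 94.2326730600274}
```

View pics/s.png

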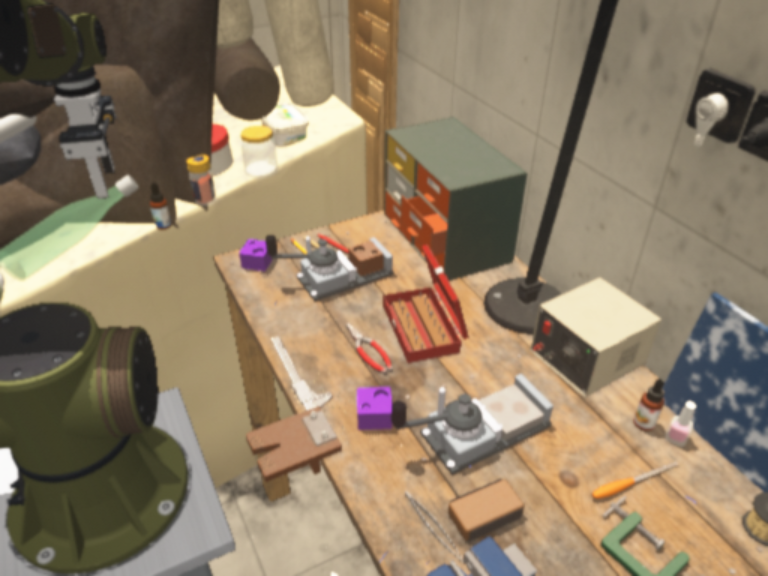

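View pics/t.png

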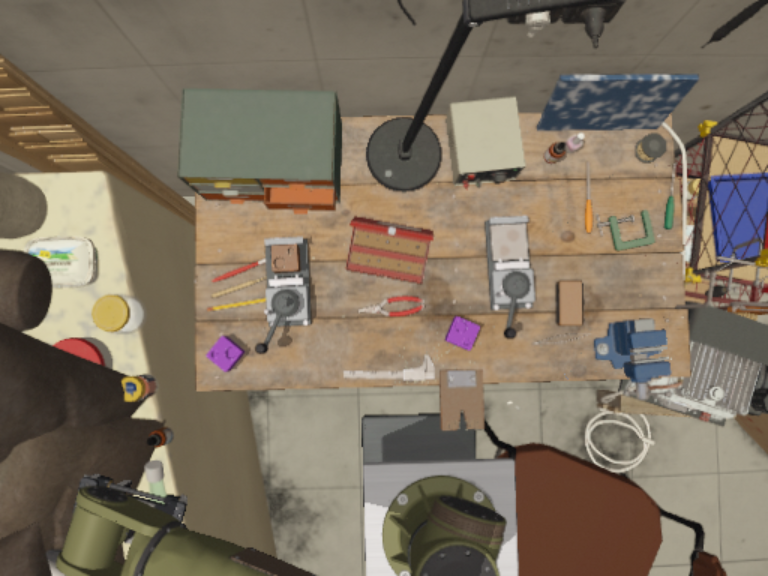

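The wooden-block clamp is on the left in the top view, with its block at (285,258), hub at (288,300) and knob at (262,348). These could be mistaken for what I want:
- **Other clamp:** its knob is at (510,333) and it holds a pale steel block at (508,240).
- **Purple blocks:** they have the wood block's shape and sit at (225,352) and (463,333).
- **Brown brick:** at (570,303).

I choose the left clamp with the brown block and will check it in a crop.

Run:
```python
from h import *
d=np.load("c0.npz")
f=d["ft"][140:260,130:230,::-1]; cv2.imwrite("pics/c.png",cv2.resize(f,None,fx=5,fy=5,interpolation=cv2.INTER_CUBIC))
for n in "ts":
    P=d[n]; F=d["f"+n].astype(int)
    print(n)
    if n=="t":
        for (u,v) in [(262,348),(288,300),(285,258),(510,333),(515,285),(285,322),(225,352)]:
            u=int(u/1.5);v=int(v/1.5); print(u,v,P[v,u].round(1),F[v,u])
    X=P.reshape(-1,3); C=F.reshape(-1,3)
    # dark knob-top points
    m=(X[:,1]>150)&(X[:,0]>300)&(X[:,0]<700)&(X[:,2]>85)&(X[:,2]<125)&(X[:,1]<500)
    Q=X[m]; 
    n2,lab=cv2.connectedComponents(m.reshape(P.shape[:2]).astype(np.uint8))
    for i in range(1,n2):
        q=X[lab.ravel()==i]
        if len(q)>4: print(len(q),q.mean(0).round(1),q.min(0).round(1),q.max(0).round(1))
```

```text
t
174 232 [396.  347.9 116.1] [74 72 70]
192 200 [490.2 298.1  81. ] [71 72 70]
190 172 [579.  307.1  47.7] [167 134 109]
340 222 [ 411.9 -137.4  115.7] [60 56 58]
343 190 [ 507.5 -155.6   88.3] [113 111 109]
190 214 [450.6 314.6   8.1] [83 85 82]
150 234 [391.1 437.3  30.1] [124  62 142]
16 [693.1 335.  107.8] [683.6 332.9  86.2] [699.6 337.  124.3]
5 [698.6 197.8  95.8] [696.3 195.6  86.4] [699.9 200.2 111.9]
143 [671.7 269.5 102.9] [662.8 202.   85.2] [677.6 338.2 124.8]
8 [644.4 158.1 105.5] [640.1 152.5  85.1] [649.3 164.4 122. ]
30 [484.7 306.1 102.6] [477.1 297.6  99. ] [492.4 313.7 108.6]
10 [470.2 339.6  96.5] [466.4 336.   90. ] [472.7 343.9 101.4]
50 [398.  349.5 113.2] [387.2 340.1  90.4] [407.8 360.3 121.9]
s
343 [678.2 250.5 105.1] [661.6 189.6  85.3] [699.8 340.8 125. ]
81 [396.2 343.9 102.9] [386.5 336.4  85.1] [408.8 357.4 118.2]
13 [469.4 336.8  91.8] [465.3 332.3  86.7] [473.5 342.7  96.9]
40 [486.7 303.4  97. ] [479.9 295.5  85.1] [495.2 317.  104.1]
18 [641.6 166.3  98.6] [633.9 162.8  86.1] [649.5 168.8 117. ]
```

View pics/c.png

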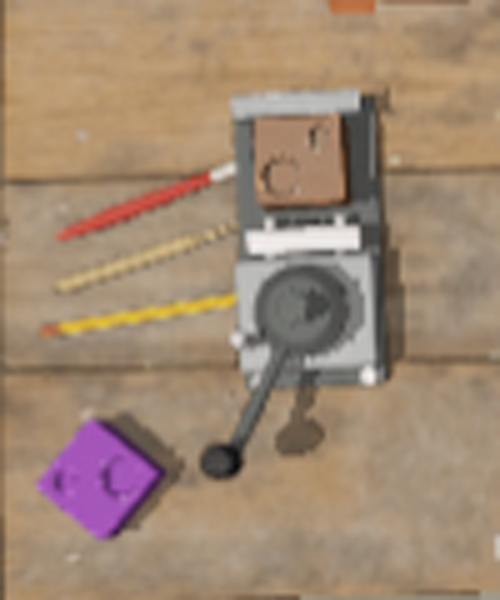

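The crop confirms it: the brown block is at crop (300,160), the jaw at (303,238), the hub at (300,308), the stop post at (237,338) and the knob at (221,461). I'll hover over the knob and refine with the wrist camera.

Call:
servo_tool(motion=[[[0.506, -0.366, 0, 0, 0, 0.084, 0.3], [0.506, -0.366, 0, 0, 0, 0.084, 0.3], [0.506, -0.366, 0, 0, 0, 0.084, 0.3], [0.506, -0.366, 0, 0, 0, 0.084, 0.3], [0.506, -0.366, 0, 0, 0, 0.084, 0.3], [0.506, -0.366, 0, 0, 0, 0.084, 0.3], [0.506, -0.366, 0, 0, 0, 0.084, 0.3], [0.506, -0.366, 0, 0, 0, 0.084, 0.3], [0.506, -0.366, 0, 0, 0, 0.084, 0.3]]], newtons=30)

```text
clock: 1.0
eef_pos: [396.3, 348.2, 205.2]
eef_rot: [-3.141, -0.001, 3.141]
wrist_force: [0.1, 1.2, 0.2]
finger_gap: 65.7
finger_force: 0.0
```

Run:
```python
from h import *
a=cam("wrist");P=cloud(a);save(a,"pics/w.png",s=1.5)
np.savez("w0.npz",P=P,F=a["frame"])
s=manip.read_state();print(s["clock"],s["eef_pos"],s["eef_rot"],s["joints"].round(2))
X=P.reshape(-1,3)
m=(abs(X[:,0]-440)<90)&(abs(X[:,1]-320)<60)&(X[:,2]>60)&(X[:,2]<125)
n2,lab=cv2.connectedComponents(m.reshape(P.shape[:2]).astype(np.uint8))
for i in range(1,n2):
    q=X[lab.ravel()==i]
    if len(q)>30: print(len(q),q.mean(0).round(1),q.min(0).round(1),q.max(0).round(1))
# knob: top plane; hub: circle of top
q=X[m&(X[:,2]>108)&(X[:,0]<430)];print("knobtop",len(q),(q.min(0)+q.max(0))/2,np.median(q,0))
q=X[m&(X[:,0]>445)&(X[:,2]>70)]
print("hub",cv2.minEnclosingCircle(q[:,:2].astype(np.float32)),len(q))
```

```text
1.05 [395.97968953 348.5787124  205.2939145 ] [-3.14153549e+00 -4.74715305e-04 -3.14153546e+00] [ 0.65  0.25  1.58  0.    1.31 -0.92]
2191 [457.8 323.9  83.7] [387.4 283.1  60.1] [515.6 362.3 117.4]
knobtop 320 [398.17401667 351.75230539 112.80421865] [396.63708245 351.68175714 114.99111113]
hub ((476.624755859375, 312.10205078125), 37.79078674316406) 1348
```

View pics/w.png

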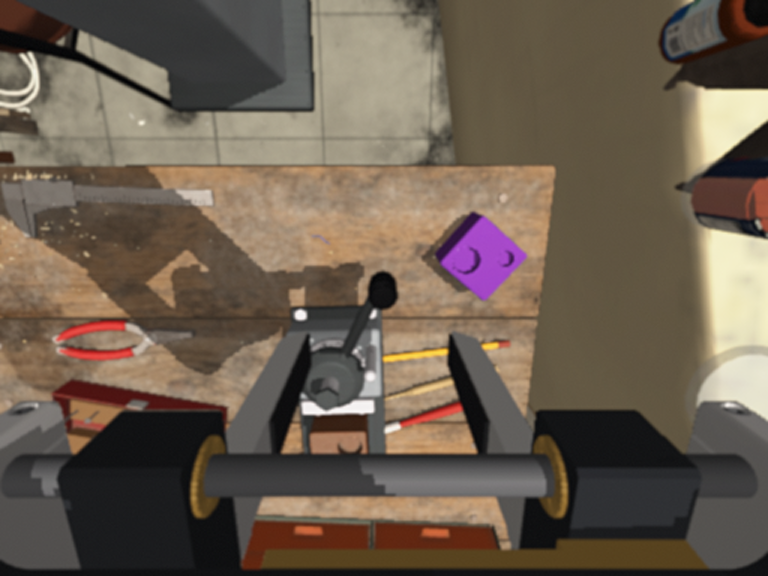

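Run:
```python
from h import *
from scipy.optimize import minimize
w=np.load("w0.npz")["P"].reshape(-1,3);d=np.load("c0.npz")
for nm,X in [("w",w),("t",d["t"].reshape(-1,3)),("s",d["s"].reshape(-1,3))]:
    m=(np.hypot(X[:,0]-485,X[:,1]-305)<45)&(X[:,2]>58)&(X[:,2]<112)
    # exclude lever/post side
    m&=~((X[:,0]<472)&(X[:,1]>305))
    Q=X[m]
    def f(c):
        r=np.hypot(Q[:,0]-c[0],Q[:,1]-c[1]); p=np.polyfit(r,Q[:,2],4); e=Q[:,2]-np.polyval(p,r)
        return np.mean(np.minimum(abs(e),6))
    b=min((minimize(f,[485+i,305+j],method="Nelder-Mead") for i in(-5,0,5) for j in(-5,0,5)),key=lambda o:o.fun)
    print(nm,len(Q),b.x.round(1),round(b.fun,2))
    m=(np.hypot(X[:,0]-397,X[:,1]-350)<18)&(X[:,2]>82)&(X[:,2]<125)
    Q=X[m];print(" knob",len(Q),((Q.min(0)+Q.max(0))/2).round(1),np.percentile(Q[:,2],[10,50,90]).round(1))
    m=(X[:,2]>62)&(X[:,2]<85)&(X[:,0]>410)&(X[:,0]<452)&(X[:,1]>305)&(X[:,1]<350)
    if m.sum()>5: p=np.polyfit(X[m,0],X[m,1],1);print(" bar",m.sum(),np.degrees(np.arctan(-p[0])).round(1),np.polyval(p,[397,485]).round(1))
    m=(X[:,2]>30)&(X[:,2]<60)&(abs(X[:,0]-577)<18)&(abs(X[:,1]-307)<18);print(" block",np.median(X[m],0).round(1))
```

```text
w 1115 [488.7 307.3] 3.04
 knob 426 [398.2 351.5 100. ] [ 93.7 114.1 116.1]
 bar 245 24.2 [350.  310.5]
 block [571.8 307.5  48.3]
t 253 [486.1 304.4] 3.27
 knob 52 [397.5 350.2 102.2] [ 99.8 113.8 119.8]
 bar 54 25.7 [350.9 308.5]
 block [577.2 307.1  47.6]
s 224 [489.  305.6] 3.42
 knob 85 [397.6 346.9 100.8] [ 87.1 101.2 115.5]
 bar 53 23.9 [346.3 307.2]
 block [580.2 303.4  48.5]
```

Call:
servo_tool(motion=[[[0.001, 0.003, -0.1, 0, 0, 0, 0.4], [0.001, 0.003, -0.18, 0, 0, 0, 0.4], [0.001, 0.003, -0.24, 0, 0, 0, 0.4], [0.001, 0.003, -0.24, 0, 0, 0, 0.5], [0.001, 0.003, -0.24, 0, 0, 0, 1], [0.001, 0.003, -0.24, 0, 0, 0, 1], [0.001, 0.003, -0.24, 0, 0, 0, 1], [0.001, 0.003, -0.24, 0, 0, 0, 1], [0.001, 0.003, -0.24, 0, 0, 0, 1]]], newtons=30)

```text
clock: 1.95
eef_pos: [397.6, 349.8, 86.4]
eef_rot: [3.14, 0.001, 3.141]
wrist_force: [-3.3, 2.3, 5.7]
finger_gap: 21.1
finger_force: 30.0
```

Call:
servo_tool(motion=[[[0, 0, 0.012, 0, 0, 0, 1], [0, 0, 0.025, 0, 0, 0, 1], [0, 0, 0.027, 0, 0, 0, 1], [0, 0, 0.027, 0, 0, 0, 1], [0, 0, 0.027, 0, 0, 0, 1]]], newtons=40)

```text
clock: 2.45
eef_pos: [397.5, 349.1, 98.7]
eef_rot: [-3.141, -0.0, 3.141]
wrist_force: [4.4, -1.8, -6.1]
finger_gap: 21.4
finger_force: 40.0
```

Run:
```python
from h import *
a=cam("wrist");save(a,"pics/w2.png",(150,100,350,300),3)
import math
A=np.array([487.8,307]);t0=math.atan2(349.8-307,487.8-397.6);s=manip.read_state();print(math.degrees(t0),s["eef_pos"],s["wrist_force"])
def rows(t0,t1,n):
    for k in range(1,n+1):
        t=t0+(t1-t0)*k/n; p=A+100*np.array([-math.cos(t),math.sin(t)])-A-100*np.array([-math.cos(t0),math.sin(t0)])
        print(k,round(math.degrees(t),1),(p/500).round(3))
rows(t0,t0-math.pi/3,9)
```

```text
25.384391320423795 [397.48395506 349.14368792  98.68973578] [ 4.75266684 -1.12949772 -6.59230062]
1 18.7 [-0.009 -0.022]
2 12.1 [-0.015 -0.044]
3 5.4 [-0.018 -0.067]
4 -1.3 [-0.019 -0.09 ]
5 -7.9 [-0.017 -0.113]
6 -14.6 [-0.013 -0.136]
7 -21.3 [-0.006 -0.158]
8 -27.9 [ 0.004 -0.179]
9 -34.6 [ 0.016 -0.199]
```

View pics/w2.png

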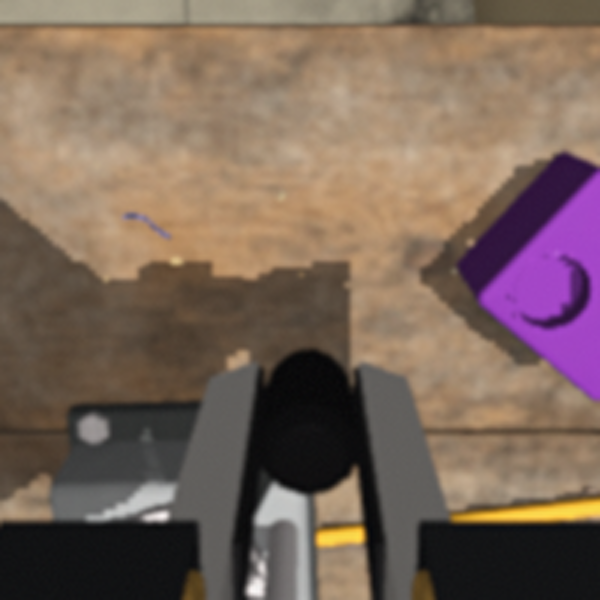

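The wrist view shows the knob at (308,430) held between both fingers. The force reading of -6 N matches the spring load of a lifted lever. Next I swing it 60° counter-clockwise.

Call:
servo_tool(motion=[[[-0.009, -0.022, 0, 0, 0, 0, 1], [-0.015, -0.044, 0, 0, 0, 0, 1], [-0.018, -0.067, 0, 0, 0, 0, 1], [-0.019, -0.09, 0, 0, 0, 0, 1], [-0.017, -0.113, 0, 0, 0, 0, 1], [-0.013, -0.136, 0, 0, 0, 0, 1], [-0.006, -0.158, 0, 0, 0, 0, 1], [0.004, -0.179, 0, 0, 0, 0, 1], [0.016, -0.199, 0, 0, 0, 0, 1], [0.016, -0.199, 0, 0, 0, 0, 1]]])

```text
clock: 3.5
eef_pos: [404.1, 248.8, 98.2]
eef_rot: [-3.14, -0.004, 3.14]
wrist_force: [-5.9, -0.6, -5.7]
finger_gap: 21.2
finger_force: 40.0
```

Call:
servo_tool(motion=[[[0, 0, -0.012, 0, 0, 0, 1], [0, 0, -0.024, 0, 0, 0, 1], [0, 0, -0.027, 0, 0, 0, 1], [0, 0, -0.027, 0, 0, 0, 1], [0, 0, -0.027, 0, 0, 0, 1]]])

```text
clock: 4.0
eef_pos: [403.4, 248.5, 86.5]
eef_rot: [-3.138, -0.005, 3.141]
wrist_force: [-21.6, -16.1, 28.6]
finger_gap: 20.6
finger_force: 40.0
```

Run:
```python
from h import *
import math
A=np.array([487.8,307]);s=manip.read_state();p0=s["eef_pos"];print(p0,s["wrist_force"])
t0=math.atan2(p0[1]-307,487.8-p0[0]);n=10
print(math.degrees(t0))
for (a,b) in [(0,35),(35,72)]:
  P=lambda t:A+100*np.array([-math.cos(t),math.sin(t)])
  for k in range(1,11):
    t=t0+math.radians(a+(b-a)*k/10); print(k,round(math.degrees(t),1),((P(t)-P(t0+math.radians(a)))/500).round(3))
```

```text
[403.37879736 248.48279993  86.50258078] [-21.5916494  -16.11645991  28.64047309]
-34.728059869682646
1 -31.2 [-0.007  0.01 ]
2 -27.7 [-0.013  0.021]
3 -24.2 [-0.018  0.032]
4 -20.7 [-0.023  0.043]
5 -17.2 [-0.027  0.055]
6 -13.7 [-0.03   0.066]
7 -10.2 [-0.032  0.078]
8 -6.7 [-0.034  0.091]
9 -3.2 [-0.035  0.103]
10 0.3 [-0.036  0.115]
1 4.0 [0.    0.013]
2 7.7 [0.002 0.026]
3 11.4 [0.004 0.038]
4 15.1 [0.007 0.051]
5 18.8 [0.011 0.063]
6 22.5 [0.015 0.075]
7 26.2 [0.021 0.087]
8 29.9 [0.027 0.099]
9 33.6 [0.033 0.11 ]
10 37.3 [0.041 0.12 ]
```

Call:
servo_tool(motion=[[[0, 0, 0.003, 0, 0, 0, 1], [0, 0, 0.003, 0, 0, 0, 1]]])

```text
clock: 4.2
eef_pos: [403.7, 248.7, 87.3]
eef_rot: [-3.139, -0.004, 3.141]
wrist_force: [-14.7, -10.7, 13.4]
finger_gap: 20.8
finger_force: 40.0
```

Call:
servo_tool(motion=[[[-0.009, 0.008, 0.001, 0, 0, 0, 1], [-0.015, 0.019, 0.001, 0, 0, 0, 1], [-0.02, 0.03, 0.001, 0, 0, 0, 1], [-0.025, 0.042, 0.001, 0, 0, 0, 1], [-0.029, 0.054, 0.001, 0, 0, 0, 1], [-0.032, 0.065, 0.001, 0, 0, 0, 1], [-0.034, 0.077, 0.001, 0, 0, 0, 1], [-0.036, 0.09, 0.001, 0, 0, 0, 1], [-0.037, 0.103, 0.001, 0, 0, 0, 1], [-0.038, 0.115, 0.001, 0, 0, 0, 1]]])

```text
clock: 5.2
eef_pos: [385.8, 306.5, 87.3]
eef_rot: [-3.139, -0.002, 3.14]
wrist_force: [1.1, -7.5, -1.6]
finger_gap: 21.0
finger_force: 40.0
```

Call:
servo_tool(motion=[[[0, 0.013, 0, 0, 0, 0, 1], [0.002, 0.026, 0, 0, 0, 0, 1], [0.004, 0.038, 0, 0, 0, 0, 1], [0.007, 0.051, 0, 0, 0, 0, 1], [0.011, 0.063, 0, 0, 0, 0, 1], [0.015, 0.075, 0, 0, 0, 0, 1], [0.021, 0.087, 0, 0, 0, 0, 1]]])

```text
clock: 5.9
eef_pos: [396.1, 349.8, 87.1]
eef_rot: [-3.139, -0.003, 3.14]
wrist_force: [-5.5, -7.8, 1.6]
finger_gap: 20.8
finger_force: 40.0
```

Call:
servo_tool(motion=[[[0.003, 0.006, 0, 0, 0, 0, 1], [0.006, 0.012, 0, 0, 0, 0, 1], [0.006, 0.012, 0, 0, 0, 0, 1]]])

```text
clock: 6.2
eef_pos: [399.1, 355.8, 87.0]
eef_rot: [-3.139, -0.003, 3.14]
wrist_force: [-2.4, -6.9, -0.6]
finger_gap: 21.5
finger_force: 40.0
```

Call:
servo_tool(motion=[[[0.004, 0.006, 0, 0, 0, 0, 1], [0.007, 0.012, 0, 0, 0, 0, 1], [0.007, 0.012, 0, 0, 0, 0, 1]]])

```text
clock: 6.5
eef_pos: [402.3, 360.9, 86.8]
eef_rot: [-3.137, -0.004, 3.14]
wrist_force: [-5.1, -14.8, 1.4]
finger_gap: 21.2
finger_force: 40.0
```

Call:
servo_tool(motion=[[[0.002, 0.004, 0, 0, 0, 0, 1], [0.004, 0.007, 0, 0, 0, 0, 1], [0.004, 0.007, 0, 0, 0, 0, 1]]])

```text
clock: 6.8
eef_pos: [403.4, 362.9, 86.5]
eef_rot: [-3.134, -0.007, 3.14]
wrist_force: [-12.3, -24.6, 7.0]
finger_gap: 21.0
finger_force: 40.0
```

Call:
servo_tool(motion=[[[-0.003, -0.005, 0, 0, 0, 0, 1], [-0.003, -0.005, 0, 0, 0, 0, 0.5], [-0.003, -0.005, 0, 0, 0, 0, 0.4], [-0.003, -0.005, 0, 0, 0, 0, 0.4], [-0.003, -0.005, 0.06, 0, 0, 0, 0.4], [-0.003, -0.005, 0.14, 0, 0, 0, 0.4], [-0.003, -0.005, 0.2, 0, 0, 0, 0.4], [-0.06, -0.005, 0.24, 0, 0, 0, 0.4], [-0.15, -0.005, 0.24, 0, 0, 0, 0.4], [-0.15, -0.005, 0.24, 0, 0, 0, 0.4]]])

```text
clock: 7.8
eef_pos: [327.4, 364.1, 208.5]
eef_rot: [3.14, 0.001, -3.14]
wrist_force: [0.2, 0.3, 0.4]
finger_gap: 56.4
finger_force: 0.0
```

Run:
```python
from h import *
a=cam("top");b=cam("scene")
i=cv2.resize(a["frame"][140:260,130:230,::-1],(480,576),interpolation=3)
cv2.imwrite("pics/e1.png",i)
d=np.load("c0.npz")
for nm,X in [("t",cloud(a)),("s",cloud(b)),("t0",d["t"]),("s0",d["s"])]:
    X=X.reshape(-1,3)
    c=(397.5,350) if "0" in nm else (404,361)
    m=(np.hypot(X[:,0]-c[0],X[:,1]-c[1])<18)&(X[:,2]>82)&(X[:,2]<130);Q=X[m];print(nm,"knob",len(Q),((Q.min(0)+Q.max(0))/2).round(1),np.percentile(Q[:,2],[10,50,90]).round(1))
    m=(X[:,2]>62)&(X[:,2]<95)&(X[:,0]>420)&(X[:,0]<450)&(X[:,1]>305)&(X[:,1]<355)
    print(" bar",m.sum(),np.percentile(X[m,2],[10,50,80]).round(1))
    m=(np.hypot(X[:,0]-488,X[:,1]-307)<15)&(X[:,2]>80)&(X[:,2]<130)
    print(" hubtop",m.sum(),np.percentile(X[m,2],[10,50,90]).round(1))
    m=(X[:,2]>40)&(X[:,2]<60)&(abs(X[:,0]-577)<45)&(abs(X[:,1]-307)<45);print(" block",np.median(X[m],0).round(1))
s=manip.read_state();print(s["clock"],s["eef_pos"],s["wrist_force"],s["finger_gap"])
```

```text
t knob 52 [400.6 357.2 105.6] [100.1 115.4 119.4]
 bar 38 [70.2 73.7 76. ]
 hubtop 37 [ 81.5 101.5 104.6]
 block [584.6 308.3  47.5]
s knob 84 [400.9 354.1 100.5] [ 87.8 104.6 114.8]
 bar 34 [67.1 70.1 71.9]
 hubtop 47 [ 82.6  95.7 102.6]
 block [584.1 303.1  46.5]
t0 knob 53 [397.5 350.2 103.8] [ 99.8 113.9 119.8]
 bar 38 [69.4 73.8 75.9]
 hubtop 41 [ 81.2 101.  105.9]
 block [588.1 307.7  47.7]
s0 knob 85 [397.6 346.9 100.8] [ 87.1 101.2 115.5]
 bar 40 [65.6 70.6 71.8]
 hubtop 47 [ 84.3  96.8 102.9]
 block [585.7 303.2  46.9]
7.9 [330.12990058 364.19074566 208.09309624] [-0.16590225 -0.10205175 -0.09189758] 56.15371733158656
```

View pics/e1.png

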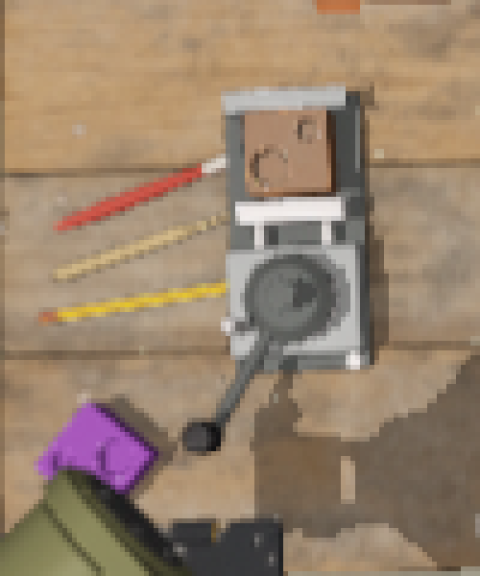

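Run:
```python
from h import *
a=cam("top");X1=cloud(a);F1=a["frame"];d=np.load("c0.npz");X0=d["t"];F0=d["ft"]
def jaw(F,X):
    g=F.astype(float).mean(2); best=[]
    for u in range(184,198):
        col=g[178:198,u]; k=int(col.argmax()); w=np.clip(col-190,0,None); best.append((178+(w*np.arange(20)).sum()/max(w.sum(),1e-9)))
    v=np.median(best); return v
for F,X in((F0,X0),(F1,X1)):
    v=jaw(F,X); print(v, X[int(v),184:198:3].round(1).tolist())
# scale: mm per pixel at jaw height
print((X0[180:196,190,0]).round(1))
def knob(F,c):
    g=F.astype(float).mean(2); u,v=c; w=np.clip(95-g[v-9:v+10,u-9:u+10],0,None); return
```

```text
187.4843768804434 [[533.4, 327.0, 43.3], [533.7, 318.6, 37.1], [532.7, 308.2, 45.1], [532.5, 299.0, 44.9], [532.1, 289.5, 46.5]]
183.3614246068455 [[546.2, 327.4, 39.5], [545.6, 317.7, 42.4], [545.6, 308.7, 40.0], [545.6, 299.7, 37.2], [545.1, 290.0, 40.2]]
[  nan 552.4 552.2 548.6 545.4 540.3 536.3 532.7 530.  527.  524.1 523.4
 517.2 512.5 509.2 505.9]
```

The jaw advanced about 12.9 mm, which is about 1.07 rad on top of the starting angle. The lever came firm at about 27 N and its height is back to where it started. I'm handing in.

```bash
python3 -c "
from cell import manip
print(manip.sign_off())"
```

```text
the job is handed in; nothing more can be done
None
```

I handed the job in with the wooden block clamped: the lever came firm at about 27 N, with the jaw about 13 mm further in. The lever sits down in its teeth, the other clamp was not touched, and sign-off gave no verdict.

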